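# Clamp the raclette cheese in its melter

### The arm

A 6-joint arm with a two-finger parallel gripper is mounted at the origin on a cart in front of the work surface, level with it; the furniture and walls round the work are solid. World frame = base frame: x ahead of the robot, y to its left, z up, the work surface at z = 0. Lengths are in m, angles in rad, forces in N, time in s.
With the tool pointing down it reaches from about 0.15 to 0.775 m from the base axis. Payload 6.1 kg.
Tool frame: the origin (TCP) lies midway between the tips of the shut fingers; the grasp point (between the pads) lies 19 mm behind it; z points along the fingers, y is the line along which they close (so a half turn about z gives the same grasp; the last joint's range is limited). The gripper opens to 85 mm and grips with 20 to 120 N. Pads are 22 mm wide; open, the fingers measure 114 mm over their backs; the gripper's body (76 mm by 85 mm) begins 54 mm behind the grasp point. The pads swing forward as they close: fully open they stand 13 mm farther back than shut.
Start: joints at [-1.27, 0.126, -0.04, 1.405, 0, 1.571], TCP at [0.156, -0.501, 0.231] pointing down, gripper open.
Joint ranges: [-2.72, 2.72], [-0.95, 1.95], [-1.27, 1.35], [-1.78, 2.02], [-1.46, 1.47], [-3.14, 3.14]. Speed limits (rad/s): [2.39, 2.39, 3.01, 3.14, 3.14, 3.14].

### API

Orientations are given as [roll, pitch, yaw] about the fixed x, y, z axes, in that order (R = Rz(yaw) Ry(pitch) Rx(roll)).
In Python, from plant import * gives the robot as it stands. The module is installed in compiled form; this text tells all that it offers.
- The arm moves only by the shell command python3 -m pendant 'ROWS' [FORCE]. ROWS is JSON, a list of rows, each an object with "delta_pos": the shift along the tool's x, y, z in mm, a list of three; "turn": the turn, a rotation vector about the tool's x, y, z in rad, a list of three; "fingers": the finger opening in mm, from 0 to 85.4. A call has 1 to 12 rows; each row is the pose to reach, as a shift and turn from the pose commanded when the call began, along the tool's axes at that moment; what a row does not reach only later rows make up. A row lasts 1/10 s, in which the tool goes at most 50 mm and 8.59 degrees, less where a joint would pass 70% of its speed; a pose out of reach is approached as far as the arm can. A call with a gripper value outside its range is refused whole. The fingers move at their own pace and stop on an object; FORCE is the grip in N (left out, the last holds). Time passes only in rows, so rows that repeat a pose let the fingers close. It gives the time, the measured TCP pose, the force and the opening at its end, in the units of the state.
- read_state(): the state, without advancing time (a new reading comes with each control period).
- read_camera(name): name is "scene" or "side" or "wrist"; returns (picture, depth): 400x640x3 uint8, blue, green, red; 400x640 float32, m along the optical axis (not along the pixel's ray), 0 where there is no reading.
- camera_model(name): a dict with "camera_matrix" (3x3 intrinsics, pixels), "D" ([k1, k2, p1, p2, k3] as OpenCV has them; the pictures are not rectified), "extrinsics" (4x4, takes a point from world to camera coordinates); the wrist camera has in their place "T_tool_cam" (4x4, takes a point from camera to tool coordinates, whose origin is the TCP and whose axes are the flange's). Camera axes: x right, y up, looking along -z (the intrinsics and any distortion apply to the point x, -y, -z); pixel columns grow to the right and rows downward; lengths in m; the calibration is good to about 2 mm. A picture is of the moment at which its call begins: read the wrist's pose just before it. camera_model takes no time and is no camera call.
- sign_off(): hands the job in, once; it reports no verdict.
The state is a dict: "t": time; "joint_positions": joint angles; "joint_vel": joint speeds; "tau": joint torques, N m; "tool_pos": TCP position; "ee_rot": TCP orientation; "ft_force": force on the tool from outside, world axes, zero at the start; "wrist_torque": the same for the moment, N m; "width": opening from 0.0 (shut) to 1.0 (fully open).
Only numpy, scipy, OpenCV 4.12 (cv2) and the standard library are available. Lean on these libraries where they do the work, as an engineer would, in place of code of your own. Each camera call takes 0.05 s, during which the arm holds its last target. There are 200 camera calls.

### The job

Get the raclette melter ready: take the block of cheese off the round board, lay it flat in the tilted cradle and slide it down against the lower lip, then swing the clamp arm over it as far as it goes. Turn the knob clockwise until you feel the foot just touch the cheese, then give it one more quarter turn and let go. That holds the cheese for scraping; do not screw it down hard, or the foot crushes the cheese, and leave the pepper mill and the glass jar standing where they are.

Things in the scene. Friction and masses are not known exactly. Their poses are not given: they have to be found in the camera images.
- raclette: Table-top raclette melter, heavy, fixed: dark base plate 250 x 200 mm, steel cradle in its middle tilted 30 degrees to the front; at the rear left a 20 mm column, 292 mm tall, with a red hood swung out of the way to the rear (underside 247 mm up). Origin: centre of the base's underside; x to its rear (away from the robot at yaw 0), y to its left, z up.
- cradle: Steel tray of the melter, fixed. Origin: centre of its upper face, 90 mm above the worktop; x up the slope to the rear, y left, z square out of the tray, so leaning 30 degrees from vertical to the front. Lower lip: inner face at x = -70 mm, 20 mm high. Side rails: inner faces at y = -36 and +36 mm, 14 mm high. Upper end open at x = +81 mm.
- cheese_seat (a point): Point on the tray where the centre of the cheese's underside belongs when it lies against the lip: x = -10, y = 0, z = 0 mm in the cradle's frame, and the same axes. The cheese lies with its length along x, either end at the lip. Friction may hold it on the slope, so it does not always slide down by itself. The closed clamp's screw axis passes through this point.
- cheese: Block of hard raclette cheese, yellow with orange-brown rind, 120 x 56 mm and about 50 mm thick, 0.25 to 0.5 kg, lying on the round board. Origin: centre of its underside; x along the 120 mm length, y across the 56 mm width, z up.
- board: Round wooden board, 240 mm across, 14 mm thick, fixed on the worktop; the cheese lies on it. Origin: centre of its underside.
- clamp_pivot (a point): On the axis of the clamp arm's post at the rear right of the cradle: x = +80, y = -78 mm in the cradle's frame, at the arm hub's top face, about 98 mm above the tray (post top 109 mm). The post is parallel to the cradle's z.
- clamp_arm (a joint): Angle of the flat clamp arm about its post, rad. 0 = swung in against its stop, screw over the middle of the seated cheese; grows as it swings out to the right (anticlockwise from above), where it starts at 1.45 to 1.85. Stiff: friction 0.4 N m holds it where left. 119 mm from post to screw axis, 20 mm wide, top 92 mm (at its ends 98 mm) above the tray.
- clamp_knob: Black four-lobed knob on the arm's free end: 38 mm across flats both ways, 27 mm tall. Origin: on its axis, at its underside (starts about 115 mm above the tray, never under 104); z along its axis out of the top, parallel to the cradle's z; x and y square to the flats; a white mark points along x. Stays where left; held still while the arm swings, it turns on its own screw.
- screw_end (a point): Lower end of the knob's steel screw. Turning the knob clockwise (from above) lowers screw and knob 12 mm a turn. Below it sits a springy rubber foot, 49 mm across, that turns with the knob: arm closed, it starts 3 to 6 mm over the cheese, a gap that differs each time. Turning takes 0.06 N m; from the touch on it climbs fast, to about 0.3 N m at a quarter turn (about 20 N).
- pepper_mill: Dark wooden pepper mill, 58 mm across, 170 mm tall, a bystander. Origin: centre of its underside.
- gherkin_jar: Open empty glass jar, 67 mm across, 86 mm tall, a bystander. Origin: centre of its underside.

How it is judged:
By the outcome, as a careful person would: the job done as asked, in the order asked, and still so for the second after the job is handed in, with the robot touching nothing.
It also fails if it takes over 72 s, if anything falls off the work surface, if the arm or the gripper's body presses on something with over 40 N, if the wrist force passes 120 N, or if a joint passes its speed limit or range.

## Working session

There is one attempt and no reset: what is moved stays moved. The work goes in short steps, Python scripts to look and compute and a shell command to move; the robot and the scene stay as the last step left them, time stands still between calls to the robot, and variables do not carry over. Pictures are saved under pics/ and viewed, on a budget of 10 in all, crops included, one or two more only if the job needs it, and the job is handed in when it is done.

```bash
mkdir -p pics; cat > h.py <<'E'
from plant import *
import numpy as np, cv2
from scipy.spatial.transform import Rotation as R
def pose(s=None):
    s=s or read_state(); T=np.eye(4); T[:3,:3]=R.from_euler('xyz',s['ee_rot']).as_matrix(); T[:3,3]=s['tool_pos']; return T
def cam2world(name,T=None):
    m=camera_model(name)
    return np.linalg.inv(np.array(m['extrinsics'])) if name!='wrist' else T@np.array(m['T_tool_cam'])
def rays(name,px,C):
    m=camera_model(name); u=cv2.undistortPoints(np.array(px,float).reshape(-1,1,2),np.array(m['camera_matrix'],float),np.array(m['D'],float)).reshape(-1,2)
    d=np.c_[u[:,0],-u[:,1],-np.ones(len(u))]
    return C[:3,3],d@C[:3,:3].T
def onplane(name,px,C,z):
    o,d=rays(name,px,C); return o+d*((z-o[2])/d[:,2])[:,None]
def cloud(name,px,dep,C):
    o,d=rays(name,px,C); px=np.array(px,int); return o+d*dep[px[:,1],px[:,0]][:,None]
E
python3 - <<'E'
from h import *
s=read_state(); print({k:np.round(v,3) for k,v in s.items()})
for n in('scene','side','wrist'):
    T=pose(); p,d=read_camera(n); cv2.imwrite(f'pics/{n}0.png',p); np.savez(f'pics/{n}0.npz',p=p,d=d,C=cam2world(n,T)); print(n,(d>0).mean(),cam2world(n,T).round(3).tolist())
a=cv2.imread('pics/scene0.png'); b=cv2.imread('pics/side0.png')
E
```

```text
{'t': np.float64(0.0), 'joint_positions': array([-1.27 ,  0.126, -0.041,  1.405,  0.   ,  1.571]), 'joint_vel': array([-0.001, -0.001, -0.   ,  0.   , -0.002,  0.001]), 'tau': array([ 0.0000e+00, -4.3591e+01,  3.5292e+01,  1.7000e-02,  0.0000e+00,
       -0.0000e+00]), 'tool_pos': array([ 0.155, -0.501,  0.231]), 'ee_rot': array([-3.14 , -0.   ,  0.301]), 'ft_force': array([-0.38 , -0.394, -0.033]), 'wrist_torque': array([0.027, 0.062, 0.006]), 'width': np.float64(1.002)}
scene 0.9808984375 [[-0.577, 0.496, -0.649, 0.094], [-0.817, -0.37, 0.443, 0.515], [-0.02, 0.786, 0.618, 0.662], [0.0, 0.0, 0.0, 1.0]]
side 0.96543359375 [[0.987, 0.097, -0.129, 0.534], [-0.162, 0.649, -0.744, -0.508], [0.011, 0.755, 0.656, 0.713], [0.0, 0.0, 0.0, 1.0]]
wrist 0.98997265625 [[0.296, 0.905, 0.306, 0.235], [-0.955, 0.281, 0.094, -0.476], [-0.001, -0.32, 0.947, 0.373], [0.0, 0.0, 0.0, 1.0]]
```

View pics/scene0.png

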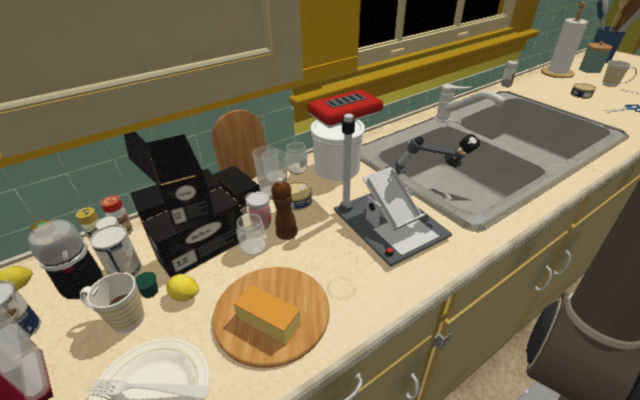

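View pics/side0.png

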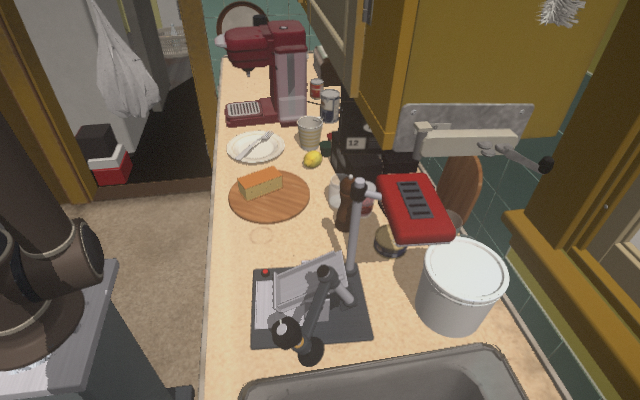

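The scene view shows the cheese at (267,313) on its board, the mill at (285,210), the jar at (250,235), the melter at (390,215) and the knob at (467,145). In the side view the cheese is at (261,183), the knob at (287,332) and the post at (345,290).

```bash
python3 - <<'E'
from h import *
for n in('scene','side'):
    z=np.load(f'pics/{n}0.npz'); p,d,C=z['p'],z['d'],z['C']
    yy,xx=np.mgrid[:400,:640]; px=np.c_[xx.ravel(),yy.ravel()]
    W=cloud(n,px,d,C).reshape(400,640,3); np.save(f'pics/{n}W.npy',W)
    hsv=cv2.cvtColor(p,cv2.COLOR_BGR2HSV)
    roi=(slice(280,350),slice(225,310)) if n=='scene' else (slice(160,205),slice(230,292))
    Wr=W[roi].reshape(-1,3); h=hsv[roi].reshape(-1,3)
    t=(Wr[:,2]>.055)&(Wr[:,2]<.075); 
    print(n,'ztop',np.median(Wr[t,2]),t.sum())
    r=cv2.minAreaRect((Wr[t,:2]*1000).astype(np.float32)); print('rect',r, 'hsv',np.median(h[t],0))
    def q(name,u,v):
        print(name,W[v,u].round(3))
    L=dict(mill=(285,190),jar=(250,222),colTop=(348,118),colbase=(345,205),knob=(467,145),red=(390,251),hood=(345,105),baseR=(447,230),baseF=(395,258),cradle=(395,200),board=(235,330)) if n=='scene' else dict(mill=(346,190),knob=(287,332),knob2=(280,325),posttop=(310,345),red=(265,271),colTop=(359,183),cradle=(310,280),cradle2=(335,262),armend=(323,272),armmid=(305,305),board=(300,195),basefr=(252,342),baserr=(369,340))
    for k,v in L.items(): q(k,*v)
a=cv2.imread('pics/side0.png')[230:380,220:420]; b=cv2.imread('pics/scene0.png')[90:270,320:500]
a=cv2.resize(a,None,fx=3,fy=3,interpolation=2)[:450]; b=cv2.resize(b,(400,400)); 
o=np.zeros((600,800,3),np.uint8); a=cv2.resize(a,(400,300)); o[:400,:400]=b;o[:300,400:]=a
w=cv2.imread('pics/wrist0.png'); o[300:550,400:]=cv2.resize(w,(400,250)); cv2.imwrite('pics/crop0.png',o)
E
```

```text
scene ztop 0.06343901583249778 1647
rect ((524.7061157226562, 355.6286315917969), (121.10359191894531, 57.2077522277832), 23.859512329101562) hsv [ 17. 179. 212.]
mill [0.725 0.185 0.148]
jar [0.776 0.264 0.054]
colTop [0.703 0.019 0.289]
colbase [0.705 0.02  0.038]
knob [ 0.536 -0.208  0.218]
red [0.514 0.037 0.03 ]
hood [ 0.776 -0.03   0.282]
baseR [ 0.489 -0.137  0.02 ]
baseF [0.497 0.035 0.02 ]
cradle [ 0.598 -0.054  0.086]
board [0.546 0.419 0.014]
side ztop 0.062348577883388434 572
rect ((524.2095336914062, 352.25909423828125), (120.65612030029297, 59.73299789428711), 24.53789520263672) hsv [ 13. 158. 195.]
mill [0.732 0.165 0.141]
knob [ 0.546 -0.234  0.226]
knob2 [ 0.537 -0.22   0.223]
posttop [ 0.58  -0.235  0.178]
red [0.518 0.035 0.031]
colTop [0.708 0.006 0.29 ]
cradle [ 0.609 -0.049  0.09 ]
cradle2 [ 0.663 -0.036  0.122]
armend [ 0.616 -0.136  0.225]
armmid [ 0.591 -0.104  0.086]
board [0.637 0.313 0.013]
basefr [ 0.48 -0.13  0.02]
baserr [ 0.713 -0.159  0.014]
```

View pics/crop0.png

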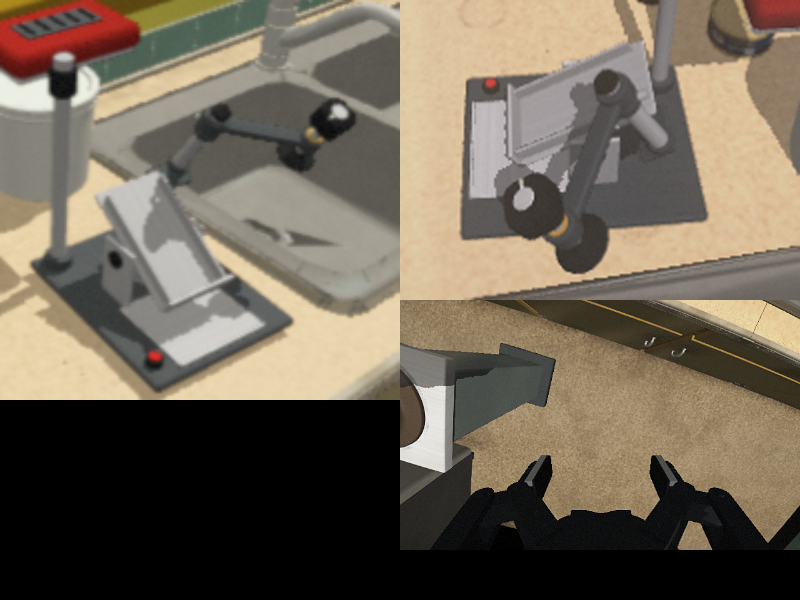

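```bash
python3 - <<'E'
from h import *
for n in('scene','side'):
    W=np.load(f'pics/{n}W.npy'); p=np.load(f'pics/{n}0.npz')['p']
    m=(W[...,2]>.014)&(W[...,2]<.027)&(W[...,0]>.42)&(W[...,0]<.8)&(W[...,1]>-.22)&(W[...,1]<.13)
    m=cv2.morphologyEx(m.astype(np.uint8),cv2.MORPH_OPEN,np.ones((3,3)))
    k,l,st,_=cv2.connectedComponentsWithStats(m); i=1+st[1:,4].argmax(); P=W[l==i]
    rc=cv2.minAreaRect((P[:,:2]*1000).astype(np.float32)); print(n,'base z',np.median(P[:,2]),rc)
    # cradle plane: bright grey points near
    c=np.array([.6,-.05]); V=W.reshape(-1,3); 
    s=(abs(V[:,0]-.6)<.08)&(abs(V[:,1]+.05)<.06)&(V[:,2]>.04)&(V[:,2]<.14); Q=V[s]
    # ransac
    rng=np.random.default_rng(0); best=None
    for _ in range(500):
        a=Q[rng.choice(len(Q),3,False)]; nn=np.cross(a[1]-a[0],a[2]-a[0]); 
        if np.linalg.norm(nn)<1e-6: continue
        nn/=np.linalg.norm(nn); nn*=np.sign(nn[2]); g=abs((Q-a[0])@nn)<.003
        if abs(nn[2]-.866)<.05 and (best is None or g.sum()>best.sum()): best=g
    I=Q[best]; ce=I.mean(0); nn=np.linalg.svd(I-ce)[2][2]; nn*=np.sign(nn[2])
    print(' cradle',best.sum(),len(Q),ce.round(4),nn.round(3),'tilt',np.degrees(np.arccos(nn[2])),'yaw',np.degrees(np.arctan2(-nn[1],-nn[0])))
    s=(V[:,2]>.1)&(V[:,2]<.27)&(abs(V[:,0]-.7)<.05)&(abs(V[:,1]-.015)<.04); X=V[s];print(' col',np.median(X,0).round(4))
    s=(V[:,2]>.27)&(V[:,2]<.3)&(abs(V[:,0]-.7)<.03)&(abs(V[:,1]-.015)<.03); X=V[s];print(' coltop',np.median(X,0).round(4))
    s=(V[:,2]>.192)&(V[:,2]<.30)&(abs(V[:,0]-.54)<.045)&(abs(V[:,1]+.21)<.045); X=V[s];print(' knob',len(X),np.median(X,0).round(4),X.min(0).round(3),X.max(0).round(3))
E
```

```text
scene base z 0.02023912529317995 ((604.6673583984375, -49.50071716308594), (200.74951171875, 248.777099609375), 85.57039642333984)
 cradle 1452 2280 [ 0.6099 -0.0491  0.0915] [-0.495  0.04   0.868] tilt 29.803600679229756 yaw -4.582569308239995
 col [0.7034 0.0187 0.1924]
 coltop [0.7036 0.019  0.2796]
 knob 281 [ 0.539  -0.2155  0.2181] [ 0.523 -0.247  0.194] [ 0.562 -0.206  0.232]
side base z 0.019540584811235884 ((669.364013671875, -69.49176025390625), (175.28358459472656, 122.6817398071289), 85.0126953125)
 cradle 1582 2491 [ 0.605  -0.0484  0.0894] [-0.498  0.02   0.867] tilt 29.89273612846324 yaw -2.328981504668859
 col [0.7075 0.0039 0.1951]
 coltop [0.7095 0.005  0.2792]
 knob 781 [ 0.545  -0.2344  0.222 ] [ 0.523 -0.248  0.198] [ 0.567 -0.209  0.233]
```

```bash
cat >> h.py <<'E'
b=np.radians(-4.43)
Rc=R.from_euler('xyz',[0,np.radians(-30),b]).as_matrix()   # cradle axes
cr=np.array([.6047,-.0495,.090])
def c2w(p): return cr+Rc@(np.array(p)/1000)
def w2c(p): return (Rc.T@(np.array(p)-cr))*1000
def tool(zdir,xdir):
    z=np.array(zdir,float);z/=np.linalg.norm(z);x=np.array(xdir,float);x-=z*(x@z);x/=np.linalg.norm(x);return np.c_[x,np.cross(z,x),z]
def go(p,Rt,T=None):
    T=pose() if T is None else T
    d=T[:3,:3].T@(np.array(p)-T[:3,3])*1000; r=R.from_matrix(T[:3,:3].T@Rt).as_rotvec()
    print('delta',d.round(1),'turn',r.round(4),'deg',np.degrees(np.linalg.norm(r)).round(1))
def st():
    s=read_state(); T=pose(s); print('t',round(float(s['t']),2),'p',np.round(s['tool_pos'],4),'rpy',np.round(s['ee_rot'],3),'j',np.round(s['joint_positions'],2),'F',np.round(s['ft_force'],1),'Tt',(T[:3,:3].T@s['wrist_torque']).round(3),'Ft',(T[:3,:3].T@s['ft_force']).round(1),'w',round(float(s['width']*85.4),1))
E
python3 -m pendant '[{"delta_pos":[0,0,0],"turn":[0,0,0.1],"fingers":85},{"delta_pos":[0,0,0],"turn":[0,0,0.1],"fingers":85}]'
python3 - <<'E'
from h import *
st()
y=np.radians(24.2)
for yy in (y,y+np.pi):
  go([.48,.30,.30],tool([0,0,-1],[np.cos(yy),np.sin(yy),0]))
print(Rc.round(3).tolist())
E
```

```text
t: 0.35
tool_pos: [0.1555, -0.5012, 0.231]
ee_rot: [-3.141, 0.0, 0.2]
ft_force: [-0.1, -0.0, -0.9]
width: 0.991
t 0.35 p [ 0.1555 -0.5012  0.231 ] rpy [-3.141  0.     0.2  ] j [-1.27  0.13 -0.04  1.41 -0.    1.67] F [-0.1 -0.  -0.9] Tt [ 0.006  0.026 -0.014] Ft [-0.1  0.   0.9] w 84.6
delta [ 477.5 -720.7  -68.6] turn [-0.0007 -0.     -0.222 ] deg 12.7
delta [ 477.5 -720.7  -68.6] turn [-0.0000e+00  1.1000e-03  2.9196e+00] deg 167.3
[[0.863, 0.077, -0.499], [-0.067, 0.997, 0.039], [0.5, -0.0, 0.866]]
```

```bash
python3 -m pendant '[{"delta_pos":[330,-499,-69],"turn":[0,0,-1.7],"fingers":85},{"delta_pos":[330,-499,-69],"turn":[0,0,-1.7],"fingers":85},{"delta_pos":[330,-499,-69],"turn":[0,0,-1.7],"fingers":85},{"delta_pos":[330,-499,-69],"turn":[0,0,-1.7],"fingers":85},{"delta_pos":[330,-499,-69],"turn":[0,0,-1.7],"fingers":85},{"delta_pos":[330,-499,-69],"turn":[0,0,-1.7],"fingers":85},{"delta_pos":[330,-499,-69],"turn":[0,0,-1.7],"fingers":85},{"delta_pos":[330,-499,-69],"turn":[0,0,-1.7],"fingers":85},{"delta_pos":[330,-499,-69],"turn":[0,0,-1.7],"fingers":85},{"delta_pos":[330,-499,-69],"turn":[0,0,-1.7],"fingers":85},{"delta_pos":[330,-499,-69],"turn":[0,0,-1.7],"fingers":85},{"delta_pos":[330,-499,-69],"turn":[0,0,-1.7],"fingers":85}]'
python3 - <<'E'
from h import *
st()
y=np.radians(24.2)+np.pi
go([.50,.31,.28],tool([0,0,-1],[np.cos(y),np.sin(y),0]))
E
```

```text
t: 1.55
tool_pos: [0.3787, 0.0535, 0.3005]
ee_rot: [3.141, 0.0, 1.908]
ft_force: [0.3, -1.7, 1.2]
width: 0.999
t 1.55 p [0.3787 0.0535 0.3005] rpy [3.141 0.    1.908] j [ 0.14 -0.13 -0.15  1.56 -0.    1.37] F [ 0.3 -1.7  1.2] Tt [-0.038 -0.107 -0.058] Ft [-1.7 -0.3 -1.2] w 85.3
delta [201.8 199.4  20.6] turn [ 3.0000e-04  1.0000e-03 -1.6559e+00] deg 94.9
```

```bash
python3 -m pendant '[{"delta_pos":[215,225,60],"turn":[0,0,-1.656],"fingers":85},{"delta_pos":[215,225,60],"turn":[0,0,-1.656],"fingers":85},{"delta_pos":[215,225,60],"turn":[0,0,-1.656],"fingers":85},{"delta_pos":[215,225,60],"turn":[0,0,-1.656],"fingers":85},{"delta_pos":[215,225,60],"turn":[0,0,-1.656],"fingers":85},{"delta_pos":[215,225,60],"turn":[0,0,-1.656],"fingers":85},{"delta_pos":[215,225,60],"turn":[0,0,-1.656],"fingers":85},{"delta_pos":[215,225,60],"turn":[0,0,-1.656],"fingers":85},{"delta_pos":[215,225,60],"turn":[0,0,-1.656],"fingers":85},{"delta_pos":[215,225,60],"turn":[0,0,-1.656],"fingers":85},{"delta_pos":[215,225,60],"turn":[0,0,-1.656],"fingers":85},{"delta_pos":[215,225,60],"turn":[0,0,-1.656],"fingers":85}]'
python3 - <<'E'
from h import *
st()
T=pose(); C=cam2world('wrist',T); p,d=read_camera('wrist'); cv2.imwrite('pics/wrist1.png',p)
yy,xx=np.mgrid[:400,:640]; W=cloud('wrist',np.c_[xx.ravel(),yy.ravel()],d,C)
hsv=cv2.cvtColor(p,cv2.COLOR_BGR2HSV).reshape(-1,3)
t=(W[:,2]>.055)&(W[:,2]<.073)&(np.hypot(W[:,0]-.524,W[:,1]-.354)<.1)
r=cv2.minAreaRect((W[t,:2]*1000).astype(np.float32)); print(t.sum(),np.median(W[t,2]),r)
y=np.radians(24.2)+np.pi
c=np.array(r[0])/1000
go([c[0],c[1],.0315],tool([0,0,-1],[np.cos(y),np.sin(y),0]))
E
```

```text
t: 2.75
tool_pos: [0.5217, 0.3277, 0.2397]
ee_rot: [-3.142, -0.001, -2.724]
ft_force: [0.4, -0.2, -0.3]
width: 0.995
t 2.75 p [0.5217 0.3277 0.2397] rpy [-3.142e+00 -1.000e-03 -2.724e+00] j [ 0.56  0.3   0.2   1.47 -0.    0.14] F [ 0.4 -0.2 -0.3] Tt [ 0.035 -0.052 -0.001] Ft [-0.2 -0.3  0.3] w 84.9
4457 0.06417030173073573 ((525.3389892578125, 356.53411865234375), (119.4690170288086, 56.1278076171875), 24.006010055541992)
delta [-15.   25.  208.3] turn [-0.0001 -0.0004 -0.0081] deg 0.5
```

View pics/wrist1.png

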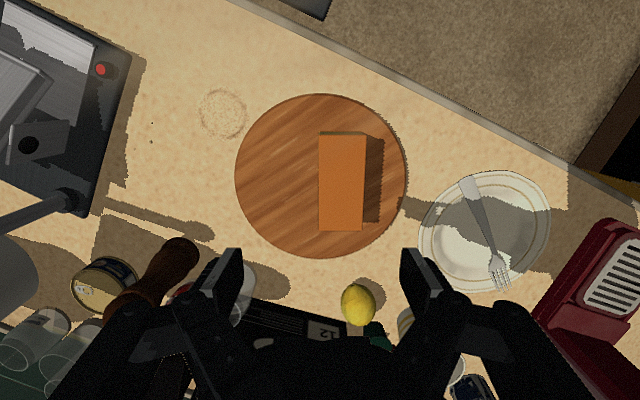

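The wrist view shows the cheese top at (342,180), with the fingers on either side and nothing in the way. I'll go down and grip it.

```bash
python3 -m pendant '[{"delta_pos":[-15,25,100],"turn":[0,0,-0.005],"fingers":85},{"delta_pos":[-15,25,100],"turn":[0,0,-0.005],"fingers":85},{"delta_pos":[-15,25,150],"turn":[0,0,-0.005],"fingers":85},{"delta_pos":[-15,25,185],"turn":[0,0,-0.005],"fingers":85},{"delta_pos":[-15,25,208],"turn":[0,0,-0.005],"fingers":85},{"delta_pos":[-15,25,208],"turn":[0,0,-0.005],"fingers":85},{"delta_pos":[-15,25,208],"turn":[0,0,-0.005],"fingers":45},{"delta_pos":[-15,25,208],"turn":[0,0,-0.005],"fingers":45},{"delta_pos":[-15,25,208],"turn":[0,0,-0.005],"fingers":45},{"delta_pos":[-15,25,208],"turn":[0,0,-0.005],"fingers":45},{"delta_pos":[-15,25,208],"turn":[0,0,-0.005],"fingers":45},{"delta_pos":[-15,25,208],"turn":[0,0,-0.005],"fingers":45}]' 40
python3 - <<'E'
from h import *
st()
E
```

```text
t: 4.0
tool_pos: [0.5268, 0.3573, 0.0346]
ee_rot: [3.141, 0.004, -2.722]
ft_force: [-0.7, -1.3, 6.6]
width: 0.649
t 4.0 p [0.5268 0.3573 0.0346] rpy [ 3.141  0.004 -2.722] j [ 0.6   0.39 -0.13  1.04 -0.    0.18] F [-0.7 -1.3  6.6] Tt [0.283 0.081 0.053] Ft [ 1.1 -0.9 -6.6] w 55.4
```

```bash
python3 -m pendant '[{"delta_pos":[0,0,-50],"turn":[0,0,0],"fingers":45},{"delta_pos":[0,0,-100],"turn":[0,0,0],"fingers":45},{"delta_pos":[0,0,-150],"turn":[0,0,0],"fingers":45},{"delta_pos":[0,0,-180],"turn":[0,0,0],"fingers":45},{"delta_pos":[0,0,-180],"turn":[0,0,0],"fingers":45}]'
python3 - <<'E'
from h import *
st()
go(c2w([0,0,140]),tool(-Rc[:,2],-Rc[:,0]))
E
```

```text
t: 4.5
tool_pos: [0.527, 0.3578, 0.2179]
ee_rot: [3.14, 0.009, -2.722]
ft_force: [0.7, -0.0, -4.8]
width: 0.644
t 4.5 p [0.527  0.3578 0.2179] rpy [ 3.14   0.009 -2.722] j [0.6  0.34 0.2  1.42 0.   0.18] F [ 0.7 -0.  -4.8] Tt [-0.015 -0.078 -0.017] Ft [-0.5 -0.3  4.8] w 55.0
delta [ 156.7 -370.1    4.6] turn [ 0.1341 -0.5044  0.4846] deg 40.8
```

```bash
python3 -m pendant '[{"delta_pos":[20,-47,0],"turn":[0.013,-0.050,0.048],"fingers":45},{"delta_pos":[39,-92,1],"turn":[0.033,-0.126,0.121],"fingers":45},{"delta_pos":[59,-139,2],"turn":[0.05,-0.19,0.18],"fingers":45},{"delta_pos":[78,-185,2],"turn":[0.067,-0.252,0.242],"fingers":45},{"delta_pos":[98,-231,3],"turn":[0.084,-0.315,0.303],"fingers":45},{"delta_pos":[118,-278,3],"turn":[0.1,-0.378,0.363],"fingers":45},{"delta_pos":[137,-324,4],"turn":[0.117,-0.441,0.424],"fingers":45},{"delta_pos":[150,-355,4],"turn":[0.134,-0.504,0.485],"fingers":45},{"delta_pos":[157,-370,5],"turn":[0.134,-0.504,0.485],"fingers":45},{"delta_pos":[157,-370,5],"turn":[0.134,-0.504,0.485],"fingers":45},{"delta_pos":[157,-370,5],"turn":[0.134,-0.504,0.485],"fingers":45}]'
python3 - <<'E'
from h import *
st()
T=pose(); print('cradle',w2c(T[:3,3]).round(1))
go(c2w([0,0,90]),tool(-Rc[:,2],-Rc[:,0]))
C=cam2world('wrist',T); p,d=read_camera('wrist'); cv2.imwrite('pics/wrist2.png',p); np.savez('pics/wrist2.npz',p=p,d=d,C=C)
p,d=read_camera('side'); cv2.imwrite('pics/side2.png',p); np.savez('pics/side2.npz',p=p,d=d)
o=np.hstack([cv2.resize(cv2.imread('pics/wrist2.png'),(480,300)),cv2.resize(p[150:380,180:420],(313,300))]);cv2.imwrite('pics/o2.png',o)
E
```

```text
t: 5.6
tool_pos: [0.5318, -0.0453, 0.2049]
ee_rot: [-3.136, 0.513, 3.066]
ft_force: [0.5, 0.3, -3.3]
width: 0.651
t 5.6 p [ 0.5318 -0.0453  0.2049] rpy [-3.136  0.513  3.066] j [-0.08 -0.26 -0.58  0.74 -0.   -0.01] F [ 0.5  0.3 -3.3] Tt [-0.008  0.927  0.026] Ft [1.2 0.3 3.2] w 55.6
cradle [ -5.8  -1.4 136. ]
delta [-6.3  1.6 46. ] turn [-0.005  -0.0107  0.0017] deg 0.7
```

View pics/o2.png

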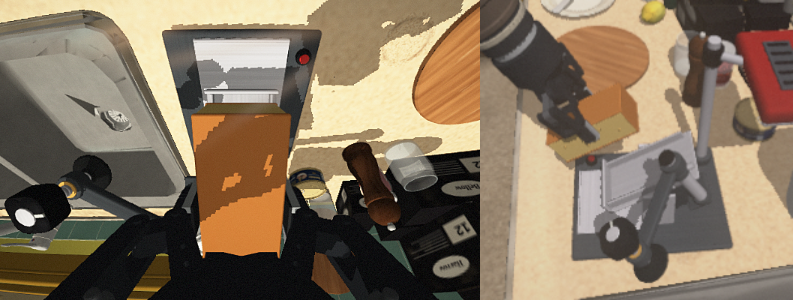

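The wrist view shows the cheese in the grip, centred over the cradle, with the lip just below it at (240,97). The side view agrees. Next I check the alignment in cradle coordinates.

```bash
python3 - <<'E'
from h import *
z=np.load('pics/wrist2.npz'); p,d,C=z['p'],z['d'],z['C']
yy,xx=np.mgrid[:400,:640]; W=cloud('wrist',np.c_[xx.ravel(),yy.ravel()],d,C); V=(W-cr)@Rc*1000
hsv=cv2.cvtColor(p,cv2.COLOR_BGR2HSV).reshape(-1,3)
# base plate
m=(abs(W[:,2]-.02)<.006)&(W[:,0]<.56)&(W[:,0]>.43)&(abs(W[:,1]+.05)<.15)
P=W[m]; B=(P-cr)@R.from_euler('z',b).as_matrix()*1000
print('base front x (exp -125)',np.percentile(B[:,0],[.5,1,5]),'y(±100)',np.percentile(B[:,1],[.5,2,98,99.5]))
o=hsv[:,1]>140
t=o&(V[:,2]>140)&(V[:,2]<185)&(abs(V[:,0])<90)&(abs(V[:,1])<60)
Q=V[t]; ce=np.median(Q,0); 
A=np.c_[Q[:,:2],np.ones(len(Q))]
for _ in range(5):
    k,*_r=np.linalg.lstsq(A,Q[:,2],rcond=None); g=abs(A@k-Q[:,2])<4; A,Q=A[g],Q[g]
print('cheese plane',k,len(Q),cv2.minAreaRect(Q[:,:2].astype(np.float32)))
# lip
im=p; l=(abs(V[:,0]+72)<12)&(abs(V[:,1])<45)&(V[:,2]>8)&(V[:,2]<30); L=V[l]; print('lip',l.sum(),np.percentile(L,[2,50,98],axis=0).round(1))
E
```

```text
base front x (exp -125) [-122.8113347  -122.57243216 -121.08623941] y(±100) [-98.15435887 -94.94773715  93.36771648  96.85972318]
cheese plane [-1.45753448e-02 -5.30700262e-03  1.65223785e+02] 22157 ((-16.020427703857422, -0.18010330200195312), (82.23155212402344, 103.7396240234375), 89.85611724853516)
lip 666 [[-73.  -43.1  10.7]
 [-70.6  -0.2  18.3]
 [-61.1  41.9  19.9]]
```

```bash
python3 -m pendant '[{"delta_pos":[-11,1.5,35],"turn":[-0.005,-0.011,0.002],"fingers":45},{"delta_pos":[-11,1.5,70],"turn":[-0.005,-0.011,0.002],"fingers":45},{"delta_pos":[-11,1.5,90],"turn":[-0.005,-0.011,0.002],"fingers":45},{"delta_pos":[-11,1.5,105],"turn":[-0.005,-0.011,0.002],"fingers":45},{"delta_pos":[-11,1.5,105],"turn":[-0.005,-0.011,0.002],"fingers":45},{"delta_pos":[-11,1.5,105],"turn":[-0.005,-0.011,0.002],"fingers":45}]'
python3 - <<'E'
from h import *
st()
T=pose(); print('cradle',w2c(T[:3,3]).round(1))
go(c2w([5,0,21]),tool(-Rc[:,2],-Rc[:,0]))
E
```

```text
t: 6.3
tool_pos: [0.5943, -0.048, 0.1207]
ee_rot: [-3.141, 0.526, 3.067]
ft_force: [0.9, 0.9, -4.5]
width: 0.647
t 6.3 p [ 0.5943 -0.048   0.1207] rpy [-3.141  0.526  3.067] j [-0.08 -0.1  -0.65  0.5   0.   -0.01] F [ 0.9  0.9 -4.5] Tt [-0.007  0.985  0.007] Ft [1.5 1.  4.3] w 55.3
cradle [ 6.2  0.7 31.9]
delta [ 1.3 -0.7 10.9] turn [0.0008 0.0022 0.0021] deg 0.2
```

```bash
cat > s.py <<'E'
from h import *
st(); print('cradle',w2c(pose()[:3,3]).round(1))
E
python3 -m pendant '[{"delta_pos":[0,0,4],"turn":[0,0,0],"fingers":45},{"delta_pos":[0,0,8],"turn":[0,0,0],"fingers":45},{"delta_pos":[0,0,8],"turn":[0,0,0],"fingers":45}]' >/dev/null; python3 s.py
python3 -m pendant '[{"delta_pos":[0,0,1.5],"turn":[0,0,0],"fingers":45},{"delta_pos":[0,0,1.5],"turn":[0,0,0],"fingers":45}]'>/dev/null; python3 s.py
python3 -m pendant '[{"delta_pos":[0,0,1.5],"turn":[0,0,0],"fingers":45},{"delta_pos":[0,0,1.5],"turn":[0,0,0],"fingers":45}]'>/dev/null; python3 s.py
```

```text
t 6.6 p [ 0.5984 -0.0493  0.1144] rpy [-3.141  0.528  3.065] j [-0.08 -0.09 -0.65  0.48  0.   -0.01] F [-0.5  1.4 -4.5] Tt [-0.002  0.99   0.006] Ft [2.8 1.4 3.6] w 55.4
cradle [ 6.7 -0.3 24.3]
t 6.8 p [ 0.599  -0.0495  0.1131] rpy [-3.141  0.527  3.065] j [-0.08 -0.09 -0.65  0.47  0.   -0.01] F [ 0.2  0.3 -5.3] Tt [ 0.014  0.971 -0.018] Ft [2.5 0.3 4.7] w 55.5
cradle [ 6.7 -0.4 22.8]
t 7.0 p [ 0.5998 -0.0495  0.1116] rpy [-3.141  0.527  3.065] j [-0.08 -0.08 -0.66  0.47  0.   -0.01] F [-0.3  0.5 -4.3] Tt [-0.016  0.995 -0.012] Ft [2.5 0.5 3.6] w 55.4
cradle [ 6.5 -0.4 21.1]
```

```bash

python3 -m pendant '[{"delta_pos":[0,0,1],"turn":[0,0,0],"fingers":45},{"delta_pos":[0,0,1],"turn":[0,0,0],"fingers":45}]'>/dev/null; python3 s.py
python3 -m pendant '[{"delta_pos":[0,0,1],"turn":[0,0,0],"fingers":45},{"delta_pos":[0,0,1],"turn":[0,0,0],"fingers":45}]'>/dev/null; python3 s.py
python3 -m pendant '[{"delta_pos":[0,0,1],"turn":[0,0,0],"fingers":45},{"delta_pos":[0,0,1],"turn":[0,0,0],"fingers":45}]'>/dev/null; python3 s.py
```

```text
t 7.2 p [ 0.6003 -0.0495  0.1107] rpy [-3.141  0.527  3.065] j [-0.08 -0.08 -0.66  0.47  0.   -0.01] F [ 0.7  0.2 -5. ] Tt [-0.012  0.984 -0.008] Ft [1.9 0.2 4.6] w 55.3
cradle [ 6.5 -0.4 20.1]
t 7.4 p [ 0.6006 -0.0496  0.1104] rpy [-3.141  0.527  3.065] j [-0.08 -0.08 -0.66  0.47  0.   -0.01] F [-6.   0.1  0.7] Tt [-0.058  1.412 -0.011] Ft [ 4.9 -0.3 -3.6] w 55.3
cradle [ 6.7 -0.4 19.7]
t 7.6 p [ 0.6006 -0.0496  0.1104] rpy [-3.141  0.528  3.065] j [-0.08 -0.08 -0.66  0.47  0.   -0.01] F [-16.7  -0.8   9. ] Tt [-0.096  2.209 -0.067] Ft [  9.8  -2.  -16.1] w 55.2
cradle [ 6.6 -0.4 19.7]
```

```bash

python3 -m pendant '[{"delta_pos":[0,0,-1.2],"turn":[0,0,0],"fingers":45},{"delta_pos":[4,0,-1.2],"turn":[0,0,0],"fingers":45},{"delta_pos":[8,0,-1.2],"turn":[0,0,0],"fingers":45},{"delta_pos":[11,0,-1.2],"turn":[0,0,0],"fingers":45},{"delta_pos":[11,0,-1.2],"turn":[0,0,0],"fingers":45}]'>/dev/null; python3 s.py
python3 -m pendant '[{"delta_pos":[2,0,0],"turn":[0,0,0],"fingers":45},{"delta_pos":[2,0,0],"turn":[0,0,0],"fingers":45}]'>/dev/null; python3 s.py
python3 -m pendant '[{"delta_pos":[1.5,0,0],"turn":[0,0,0],"fingers":45},{"delta_pos":[1.5,0,0],"turn":[0,0,0],"fingers":45}]'>/dev/null; python3 s.py
```

```text
t 8.1 p [ 0.5913 -0.0488  0.105 ] rpy [-3.141  0.528  3.065] j [-0.08 -0.09 -0.68  0.45  0.   -0.01] F [-2.1  0.3  1.7] Tt [-0.163  0.804  0.03 ] Ft [ 1.   0.1 -2.5] w 55.3
cradle [-4.1 -0.3 19.7]
t 8.3 p [ 0.5899 -0.0487  0.1042] rpy [-3.141  0.529  3.065] j [-0.08 -0.1  -0.69  0.45  0.   -0.01] F [-1.2 -0.2  2.7] Tt [-0.12   0.548  0.019] Ft [-0.3 -0.3 -3. ] w 55.0
cradle [-5.7 -0.3 19.7]
t 8.5 p [ 0.5898 -0.0486  0.1043] rpy [-3.141  0.531  3.065] j [-0.08 -0.1  -0.69  0.45  0.   -0.01] F [5.9 0.2 2. ] Tt [-0.114 -0.559 -0.06 ] Ft [-6.1  0.7  1.2] w 55.1
cradle [-5.8 -0.3 19.9]
```

```bash

python3 -m pendant '[{"delta_pos":[1,0,0],"turn":[0,0,0],"fingers":45},{"delta_pos":[1,0,0],"turn":[0,0,0],"fingers":45}]'>/dev/null; python3 s.py
python3 -m pendant '[{"delta_pos":[0,0,0],"turn":[0,0,0],"fingers":85},{"delta_pos":[0,0,0],"turn":[0,0,0],"fingers":85},{"delta_pos":[0,0,0],"turn":[0,0,0],"fingers":85},{"delta_pos":[0,0,0],"turn":[0,0,0],"fingers":85},{"delta_pos":[0,0,-30],"turn":[0,0,0],"fingers":85},{"delta_pos":[0,0,-80],"turn":[0,0,0],"fingers":85},{"delta_pos":[0,0,-130],"turn":[0,0,0],"fingers":85},{"delta_pos":[0,0,-150],"turn":[0,0,0],"fingers":85},{"delta_pos":[0,0,-150],"turn":[0,0,0],"fingers":85}]'>/dev/null; python3 s.py
python3 - <<'E'
from h import *
T=pose(); C=cam2world('wrist',T); p,d=read_camera('wrist'); cv2.imwrite('pics/wrist3.png',p); np.savez('pics/wrist3.npz',p=p,d=d,C=C)
yy,xx=np.mgrid[:400,:640]; W=cloud('wrist',np.c_[xx.ravel(),yy.ravel()],d,C); V=(W-cr)@Rc*1000
t=(V[:,2]>43)&(V[:,2]<58)&(abs(V[:,0])<90)&(abs(V[:,1])<50); Q=V[t]
k,*_=np.linalg.lstsq(np.c_[Q[:,:2],np.ones(len(Q))],Q[:,2],rcond=None)
print('cheese',k.round(4),len(Q),cv2.minAreaRect(Q[:,:2].astype(np.float32)),np.percentile(Q,[1,99],axis=0).round(1))
l=(abs(V[:,0]+72)<12)&(abs(V[:,1])<45)&(V[:,2]>8)&(V[:,2]<30); L=V[l]; print('lip',l.sum(),np.percentile(L,[2,50,98],axis=0).round(1))
# clamp arm top band, in cradle coords
a=(V[:,2]>82)&(V[:,2]<103)&(V[:,1]<-60)&(V[:,1]>-240)&(abs(V[:,0])<130); A=V[a]; print('arm',len(A)); 
if len(A)>20: print(cv2.minAreaRect(A[:,:2].astype(np.float32)))
kn=(V[:,2]>134)&(V[:,2]<150)&(V[:,1]<-120)&(abs(V[:,0])<80); K=V[kn]; print('knob',len(K)); 
if len(K)>20: print(np.median(K,0),cv2.minAreaRect(K[:,:2].astype(np.float32)))
E
```

```text
t 8.7 p [ 0.5897 -0.0486  0.1045] rpy [-3.141  0.532  3.065] j [-0.08 -0.1  -0.69  0.45  0.   -0.01] F [7.4 0.3 2.6] Tt [-0.129 -0.994 -0.052] Ft [-7.7  0.8  1.5] w 55.6
cradle [-5.8 -0.3 20.1]
t 9.6 p [ 0.5127 -0.0427  0.2363] rpy [-3.141  0.534  3.065] j [-0.09 -0.32 -0.56  0.8   0.   -0.01] F [ 1.  -0.5  0.6] Tt [-0.024  0.469  0.033] Ft [-1.2 -0.4 -0. ] w 85.1
cradle [ -6.7  -0.3 172.8]
cheese [1.20000e-03 1.30000e-03 4.90634e+01] 6359 ((-7.864299774169922, 1.2381248474121094), (119.87871551513672, 55.817527770996094), 0.21859249472618103) [[-66.8 -25.9  47.5]
 [ 50.2  28.3  50.6]]
lip 620 [[-73.  -42.4  11.8]
 [-70.2   0.6  18.3]
 [-61.5  41.9  20.7]]
arm 2675
((50.18782043457031, -127.37698364257812), (148.1180419921875, 26.565204620361328), 60.16311264038086)
knob 2150
[  18.98573579 -176.35353171  141.30318277] ((21.696090698242188, -180.71351623535156), (37.378379821777344, 38.561092376708984), 7.90485954284668)
```

View pics/wrist3.png

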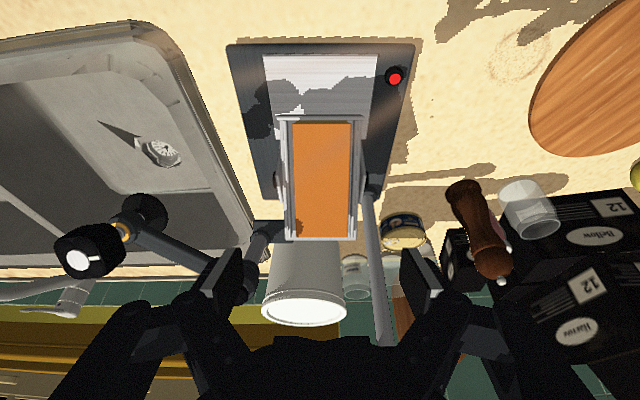

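The cheese lies flat: top at 49 mm, yaw 0.2°, end touching the lip at row 120. The clamp arm is out at about 1.76 rad, with the knob at (90,250). Next I plan the push.

```bash
cat >> h.py <<'E'
piv=np.array([80,-78.])
def arcpt(phi,r,off,z=78):
    f=np.radians(phi); u=np.array([np.cos(f),np.sin(f)]); n=np.array([-u[1],u[0]]); q=piv+r*u+off*n
    return c2w([*q,z]),tool(-Rc[:,2],Rc@np.array([u[0],u[1],0]))
def plan(phis,r,off,z=78,T=None):
    for f in phis: go(*arcpt(f,r,off,z),T)
E
python3 - <<'E'
from h import *
st()
W=np.load('pics/sceneW.npy'); print('faucet',[W[v,u].round(3) for u,v in((444,108),(480,97),(505,100))])
V=W.reshape(-1,3); c=(V[:,2]>.05)&(V[:,0]>.5)&(V[:,0]<.85)&(V[:,1]<-.12)&(V[:,1]>-.45); print('stuff right',V[c].min(0),V[c].max(0))
p,R_=arcpt(240.2,65,42,165); go(p,R_)
E
```

```text
t 9.65 p [ 0.5125 -0.0427  0.2337] rpy [-3.141  0.531  3.065] j [-0.09 -0.32 -0.56  0.8   0.   -0.01] F [-0.3  0.2 -0.2] Tt [ 0.006  0.528 -0.035] Ft [ 0.4  0.2 -0. ] w 84.9
faucet [array([ 0.921, -0.624,  0.062]), array([ 0.791, -0.631,  0.146]), array([ 0.888, -0.984,  0.011])]
stuff right [ 0.52253178 -0.24726282  0.05054149] [ 0.84973637 -0.12000929  0.28270617]
delta [ -92.2 -155.     6.3] turn [-0.0039  0.0063 -1.0499] deg 60.2
```

```bash
python3 -m pendant '[{"delta_pos":[-20,-30,0],"turn":[0,0,-0.15],"fingers":0},{"delta_pos":[-40,-60,0],"turn":[0,0,-0.3],"fingers":0},{"delta_pos":[-60,-90,0],"turn":[0,0,-0.45],"fingers":0},{"delta_pos":[-80,-120,3],"turn":[0,0,-0.6],"fingers":0},{"delta_pos":[-92,-150,6],"turn":[0,0,-0.75],"fingers":0},{"delta_pos":[-92,-155,6],"turn":[0,0,-0.9],"fingers":0},{"delta_pos":[-92,-155,6],"turn":[-0.004,0.006,-1.05],"fingers":0},{"delta_pos":[-92,-155,6],"turn":[-0.004,0.006,-1.05],"fingers":0},{"delta_pos":[-92,-155,6],"turn":[-0.004,0.006,-1.05],"fingers":0}]' >/dev/null
python3 s.py; python3 - <<'E'
from h import *
plan([240.2],65,42,78)
E
```

```text
t 10.55 p [ 0.5823 -0.2034  0.2708] rpy [-2.684  0.251 -2.113] j [-0.42 -0.1  -0.3   0.87  0.17 -1.34] F [-0.4  0.7 -0.5] Tt [-0.369  0.264 -0.05 ] Ft [-0.2  0.9  0.2] w -0.0
cradle [  81.4 -155.2  161.8]
delta [-1.4 -2.9 83.8] turn [ 0.0058 -0.002  -0.0039] deg 0.4
```

```bash
python3 -m pendant '[{"delta_pos":[-1.5,-3,30],"turn":[0.006,0,-0.004],"fingers":0},{"delta_pos":[-1.5,-3,60],"turn":[0.006,0,-0.004],"fingers":0},{"delta_pos":[-1.5,-3,84],"turn":[0.006,0,-0.004],"fingers":0},{"delta_pos":[-1.5,-3,84],"turn":[0.006,0,-0.004],"fingers":0},{"delta_pos":[-1.5,-3,84],"turn":[0.006,0,-0.004],"fingers":0}]' >/dev/null
python3 s.py
python3 -m pendant '[{"delta_pos":[0,6,0],"turn":[0,0,0],"fingers":0},{"delta_pos":[0,12,0],"turn":[0,0,0],"fingers":0},{"delta_pos":[0,15,0],"turn":[0,0,0],"fingers":0},{"delta_pos":[0,15,0],"turn":[0,0,0],"fingers":0}]' >/dev/null
python3 s.py
python3 -m pendant '[{"delta_pos":[0,3,0],"turn":[0,0,0],"fingers":0},{"delta_pos":[0,6,0],"turn":[0,0,0],"fingers":0},{"delta_pos":[0,6,0],"turn":[0,0,0],"fingers":0}]' >/dev/null
python3 s.py
python3 - <<'E'
from h import *
for f in(225,210,195): plan([f],65,24)
E
```

```text
t 11.05 p [ 0.6266 -0.2066  0.2013] rpy [-2.675  0.249 -2.107] j [-0.39 -0.01 -0.38  0.7   0.15 -1.32] F [0.8 0.6 0.7] Tt [-0.398  0.244  0.029] Ft [-1.  -0.5 -0.2] w 0.0
cradle [  85.1 -154.9   79.4]
t 11.45 p [ 0.6158 -0.1986  0.1958] rpy [-2.673  0.248 -2.105] j [-0.38 -0.03 -0.41  0.68  0.15 -1.32] F [-0.4 -0.2 -0.2] Tt [-0.412  0.259  0.004] Ft [ 0.4  0.3 -0. ] w 0.1
cradle [  72.5 -147.8   80.4]
t 11.75 p [ 0.6124 -0.196   0.1935] rpy [-2.671  0.248 -2.105] j [-0.38 -0.04 -0.43  0.68  0.15 -1.31] F [ 0.2 -2.7  2.3] Tt [ 0.246  0.426 -0.004] Ft [ 1.6 -2.6 -1.7] w -0.3
cradle [  68.2 -145.4   80.1]
delta [ 4.6 17.2  2. ] turn [-0.0051 -0.0008  0.2694] deg 15.4
delta [ 3.7 35.3  1.9] turn [-5.200e-03 -1.000e-04  5.312e-01] deg 30.4
delta [-1.8 52.5  1.8] turn [-5.30e-03  5.00e-04  7.93e-01] deg 45.4
```

```bash
python3 -m pendant '[{"delta_pos":[1.5,4,0.5],"turn":[0,0,0.065],"fingers":0},{"delta_pos":[3,8.5,1],"turn":[0,0,0.135],"fingers":0},{"delta_pos":[4,13,1.5],"turn":[0,0,0.2],"fingers":0},{"delta_pos":[4.6,17,2],"turn":[-0.005,0,0.27],"fingers":0},{"delta_pos":[4.8,21.5,2],"turn":[-0.005,0,0.335],"fingers":0},{"delta_pos":[4.8,26,2],"turn":[-0.005,0,0.4],"fingers":0},{"delta_pos":[4.4,30.5,2],"turn":[-0.005,0,0.465],"fingers":0},{"delta_pos":[3.7,35,2],"turn":[-0.005,0,0.53],"fingers":0},{"delta_pos":[2.7,39.5,2],"turn":[-0.005,0,0.6],"fingers":0},{"delta_pos":[1.5,44,2],"turn":[-0.005,0,0.66],"fingers":0},{"delta_pos":[0,48,2],"turn":[-0.005,0,0.73],"fingers":0},{"delta_pos":[-1.8,52.5,2],"turn":[-0.005,0,0.79],"fingers":0}]' >/dev/null
python3 s.py
python3 - <<'E'
from h import *
for f in(187,180,172,165,157,150,145): plan([f],65,24)
E
```

```text
t 12.95 p [ 0.5783 -0.1667  0.171 ] rpy [-2.99   0.507 -2.918] j [-0.35 -0.11 -0.54  0.63  0.13 -0.49] F [ 2.9 -5.1  5.3] Tt [ 1.011 -0.201  0.039] Ft [-4.  -6.1 -2.9] w 0.1
cradle [  25.5 -118.9   78.8]
delta [ 4.5 10.7  0.8] turn [-0.0027  0.0034  0.1398] deg 8.0
delta [ 5.8 19.1  0.7] turn [-0.0025  0.0036  0.262 ] deg 15.0
delta [ 6.  28.8  0.7] turn [-0.0023  0.0037  0.4016] deg 23.0
delta [ 5.1 37.2  0.7] turn [-0.002   0.0039  0.5238] deg 30.0
delta [ 2.8 46.6  0.7] turn [-0.0018  0.0041  0.6634] deg 38.0
delta [-0.3 54.4  0.7] turn [-0.0015  0.0042  0.7856] deg 45.0
delta [-3.  59.8  0.7] turn [-0.0014  0.0043  0.8729] deg 50.0
```

```bash
python3 -m pendant '[{"delta_pos":[2.5,5.5,0.5],"turn":[0,0,0.07],"fingers":0},{"delta_pos":[4.5,10.5,0.8],"turn":[0,0,0.14],"fingers":0},{"delta_pos":[5.2,15,0.8],"turn":[0,0.003,0.2],"fingers":0},{"delta_pos":[5.8,19,0.8],"turn":[0,0.003,0.26],"fingers":0},{"delta_pos":[6,24,0.8],"turn":[0,0.003,0.33],"fingers":0},{"delta_pos":[6,29,0.8],"turn":[0,0.003,0.4],"fingers":0},{"delta_pos":[5.6,33,0.8],"turn":[0,0.003,0.46],"fingers":0},{"delta_pos":[5.1,37,0.8],"turn":[0,0.003,0.52],"fingers":0},{"delta_pos":[4,42,0.8],"turn":[0,0.003,0.59],"fingers":0},{"delta_pos":[2.8,46.5,0.8],"turn":[0,0.003,0.66],"fingers":0},{"delta_pos":[1.3,50.5,0.8],"turn":[0,0.003,0.72],"fingers":0},{"delta_pos":[-0.3,54.5,0.8],"turn":[0,0.003,0.785],"fingers":0}]' >/dev/null
python3 s.py
python3 - <<'E'
from h import *
for f in(147,144,141,139,137,135): plan([f],65,23)
E
```

```text
t 14.15 p [ 0.5691 -0.1137  0.1616] rpy [2.865 0.447 2.476] j [-0.24 -0.15 -0.6   0.61  0.08  0.39] F [-1.8 -7.7  2. ] Tt [ 1.505 -0.445  0.033] Ft [-3.8 -6.8 -2.3] w 0.1
cradle [  9.4 -66.8  77.3]
delta [-0.7  6.  -0.7] turn [-0.0044 -0.0009  0.052 ] deg 3.0
delta [ 0.3  9.5 -0.8] turn [-0.0044 -0.0008  0.1043] deg 6.0
delta [ 1.  13.  -0.8] turn [-0.0044 -0.0007  0.1567] deg 9.0
delta [ 1.4 15.4 -0.8] turn [-0.0045 -0.0006  0.1916] deg 11.0
delta [ 1.7 17.8 -0.8] turn [-0.0045 -0.0005  0.2265] deg 13.0
delta [ 2.  20.2 -0.8] turn [-0.0045 -0.0005  0.2614] deg 15.0
```

```bash
python3 -m pendant '[{"delta_pos":[0,4,-0.5],"turn":[-0.004,0,0.04],"fingers":0},{"delta_pos":[0,7,-0.8],"turn":[-0.004,0,0.08],"fingers":0},{"delta_pos":[0.3,9.5,-0.8],"turn":[-0.004,0,0.104],"fingers":0},{"delta_pos":[0.3,9.5,-0.8],"turn":[-0.004,0,0.104],"fingers":0}]' >/dev/null
python3 s.py
for i in 1 2; do python3 -m pendant '[{"delta_pos":[0.2,2,0],"turn":[0,0,0.03],"fingers":0},{"delta_pos":[0.2,2,0],"turn":[0,0,0.03],"fingers":0}]' >/dev/null
python3 s.py; done
```

```text
t 14.55 p [ 0.5721 -0.1047  0.1629] rpy [2.817 0.413 2.371] j [-0.22 -0.15 -0.59  0.61  0.07  0.5 ] F [-1.5 -4.   0.5] Tt [1.23  0.1   0.085] Ft [-1.8 -3.8 -1. ] w -0.4
cradle [ 12.  -57.6  77.2]
t 14.75 p [ 0.5727 -0.1031  0.1631] rpy [2.805 0.403 2.34 ] j [-0.21 -0.15 -0.59  0.62  0.07  0.54] F [-4.7 -5.1  0.9] Tt [1.363 0.165 0.02 ] Ft [-0.7 -6.3 -3. ] w -0.2
cradle [ 12.5 -55.9  77.2]
t 14.95 p [ 0.5734 -0.1013  0.1634] rpy [2.794 0.392 2.309] j [-0.21 -0.15 -0.59  0.62  0.07  0.57] F [-5.2 -3.9  0.5] Tt [1.452 0.353 0.023] Ft [ 0.4 -5.8 -2.9] w -0.2
cradle [ 13.1 -54.1  77.1]
```

```bash
for i in 1 2 3; do python3 -m pendant '[{"delta_pos":[0,1.5,0],"turn":[0,0,0],"fingers":0},{"delta_pos":[0,1.5,0],"turn":[0,0,0],"fingers":0}]' >/dev/null
python3 s.py; done
```

```text
t 15.15 p [ 0.5741 -0.1003  0.1637] rpy [2.794 0.392 2.31 ] j [-0.21 -0.15 -0.59  0.62  0.07  0.57] F [-6.  -3.4  1.2] Tt [1.576 0.393 0.007] Ft [ 1.  -5.8 -3.9] w 0.2
cradle [ 13.8 -53.   77.1]
t 15.35 p [ 0.5746 -0.0995  0.1639] rpy [2.795 0.392 2.31 ] j [-0.2  -0.15 -0.58  0.62  0.06  0.58] F [-8.4 -6.   1.2] Tt [1.935 0.416 0.007] Ft [ 0.7 -9.1 -4.9] w 0.1
cradle [ 14.3 -52.2  77. ]
t 15.55 p [ 0.5747 -0.0994  0.1639] rpy [2.798 0.392 2.309] j [-0.2  -0.14 -0.58  0.62  0.06  0.58] F [-12.2  -9.9   2.3] Tt [ 2.829e+00  3.690e-01 -1.000e-03] Ft [ -0.  -14.   -7.6] w 0.2
cradle [ 14.4 -52.1  77. ]
```

```bash
python3 -m pendant '[{"delta_pos":[0,-15,0],"turn":[0,0,0],"fingers":0},{"delta_pos":[0,-30,0],"turn":[0,0,0],"fingers":0},{"delta_pos":[0,-35,-40],"turn":[0,0,0],"fingers":0},{"delta_pos":[0,-35,-90],"turn":[0,0,0],"fingers":0},{"delta_pos":[0,-35,-135],"turn":[0,0,0],"fingers":0},{"delta_pos":[0,-35,-135],"turn":[0,0,0],"fingers":0}]' >/dev/null
python3 s.py; python3 - <<'E'
from h import *
for a in (204,267):
    f=np.radians(a); go(c2w([-10,0,215]),tool(-Rc[:,2],Rc@np.array([np.cos(f),np.sin(f),0])))
E
```

```text
t 16.15 p [ 0.4897 -0.1191  0.2794] rpy [2.784 0.402 2.307] j [-0.31 -0.33 -0.47  0.91  0.12  0.48] F [ 0.9 -0.4  0.2] Tt [ 0.316  0.367 -0.001] Ft [-0.9  0.3  0.3] w -0.2
cradle [  0.  -78.3 218.7]
delta [57.3 54.3  3.8] turn [ 0.0042  0.0083 -1.1029] deg 63.2
delta [57.3 54.3  3.8] turn [-9.0000e-04  1.0900e-02 -2.2025e+00] deg 126.2
```

```bash
python3 -m pendant '[{"delta_pos":[8,8,0],"turn":[0,0,-0.15],"fingers":85},{"delta_pos":[16,16,1],"turn":[0,0,-0.3],"fingers":85},{"delta_pos":[24,24,1],"turn":[0,0,-0.45],"fingers":85},{"delta_pos":[32,32,2],"turn":[0,0,-0.6],"fingers":85},{"delta_pos":[40,40,2],"turn":[0,0,-0.75],"fingers":85},{"delta_pos":[48,48,3],"turn":[0,0,-0.9],"fingers":85},{"delta_pos":[57,54,4],"turn":[0,0,-1.05],"fingers":85},{"delta_pos":[57,54,4],"turn":[0,0,-1.2],"fingers":85},{"delta_pos":[57,54,4],"turn":[0,0,-1.35],"fingers":85},{"delta_pos":[57,54,4],"turn":[0,0,-1.5],"fingers":85},{"delta_pos":[57,54,4],"turn":[0,0.01,-1.65],"fingers":85},{"delta_pos":[57,54,4],"turn":[0,0.01,-1.8],"fingers":85}]' >/dev/null
python3 -m pendant '[{"delta_pos":[0,0,0],"turn":[0,0,-0.15],"fingers":85},{"delta_pos":[0,0,0],"turn":[0,0,-0.3],"fingers":85},{"delta_pos":[0,0,0],"turn":[0,0,-0.4],"fingers":85},{"delta_pos":[0,0,0],"turn":[0,0,-0.4],"fingers":85},{"delta_pos":[0,0,0],"turn":[0,0,-0.4],"fingers":85}]' >/dev/null
python3 s.py; cat > k.py <<'E'
from h import *
T=pose(); C=cam2world('wrist',T); p,d=read_camera('wrist'); cv2.imwrite('pics/wrist4.png',p); np.savez('pics/wrist4.npz',p=p,d=d,C=C)
yy,xx=np.mgrid[:400,:640]; W=cloud('wrist',np.c_[xx.ravel(),yy.ravel()],d,C); V=(W-cr)@Rc*1000
kn=(V[:,2]>134)&(V[:,2]<150)&(np.hypot(V[:,0]+10,V[:,1])<40); K=V[kn]; print('knob',len(K),np.median(K,0),cv2.minAreaRect(K[:,:2].astype(np.float32)))
f=np.radians(267); go(c2w([-10,0,113]),tool(-Rc[:,2],Rc@np.array([np.cos(f),np.sin(f),0])))
E
python3 k.py
```

```text
t 17.85 p [ 0.4884 -0.0402  0.2633] rpy [-2.63   0.031 -1.697] j [-0.09 -0.36 -0.51  0.9   0.01 -1.52] F [-0.1 -0.7  0.7] Tt [-0.474  0.022  0.007] Ft [ 0.7 -0.3 -0.7] w 84.9
cradle [-14.3   0.3 208.4]
knob 1864 [ -8.38666372  -2.87269616 141.8235765 ] ((-8.371400833129883, -1.1706714630126953), (37.09544372558594, 37.7354736328125), 86.68063354492188)
delta [ 0.3 -5.3 95.4] turn [ 0.011   0.0026 -0.0053] deg 0.7
```

View pics/wrist4.png

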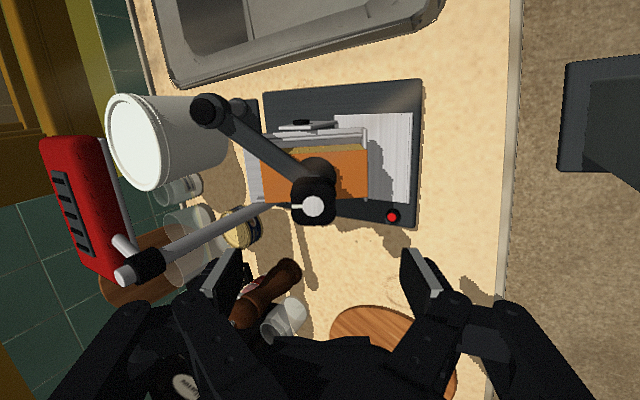

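```bash
python3 -m pendant '[{"delta_pos":[0.5,-5.5,35],"turn":[0.011,0.003,-0.008],"fingers":85},{"delta_pos":[0.5,-5.5,65],"turn":[0.011,0.003,-0.008],"fingers":85},{"delta_pos":[0.5,-5.5,85],"turn":[0.011,0.003,-0.008],"fingers":85},{"delta_pos":[0.5,-5.5,95],"turn":[0.011,0.003,-0.008],"fingers":85},{"delta_pos":[0.5,-5.5,95],"turn":[0.011,0.003,-0.008],"fingers":85},{"delta_pos":[0.5,-5.5,95],"turn":[0.011,0.003,-0.008],"fingers":60},{"delta_pos":[0.5,-5.5,95],"turn":[0.011,0.003,-0.008],"fingers":60}]' 30 >/dev/null
python3 s.py
python3 - <<'E'
from h import *
f=np.radians(266.7); go(c2w([-9,-.5,113]),tool(-Rc[:,2],Rc@np.array([np.cos(f),np.sin(f),0])))
E
```

```text
t 18.6 p [ 0.5403 -0.0445  0.1855] rpy [-2.616  0.023 -1.689] j [-0.08 -0.25 -0.62  0.67  0.   -1.53] F [-0.1 -0.4  0.5] Tt [-0.427  0.026 -0.002] Ft [ 0.4 -0.3 -0.5] w 60.0
cradle [ -8.2  -0.  114.9]
delta [0.5 0.8 1.9] turn [-0.0027 -0.0003  0.01  ] deg 0.6
```

```bash
python3 -m pendant '[{"delta_pos":[0.5,0.8,2],"turn":[-0.003,0,0.01],"fingers":50},{"delta_pos":[0.5,0.8,2],"turn":[-0.003,0,0.01],"fingers":30},{"delta_pos":[0.5,0.8,2],"turn":[-0.003,0,0.01],"fingers":30},{"delta_pos":[0.5,0.8,2],"turn":[-0.003,0,0.01],"fingers":30},{"delta_pos":[0.5,0.8,2],"turn":[-0.003,0,0.01],"fingers":30},{"delta_pos":[0.5,0.8,2],"turn":[-0.003,0,0.01],"fingers":30}]' 30 >/dev/null
python3 s.py
python3 -m pendant '[{"delta_pos":[0,0,0.15],"turn":[0,0,0.08],"fingers":30},{"delta_pos":[0,0,0.3],"turn":[0,0,0.16],"fingers":30},{"delta_pos":[0,0,0.45],"turn":[0,0,0.24],"fingers":30}]'>/dev/null
python3 s.py; python3 s.py
```

```text
t 19.2 p [ 0.5409 -0.0454  0.1832] rpy [-2.618  0.028 -1.698] j [-0.09 -0.24 -0.62  0.67  0.   -1.52] F [-1.4 -1.3  6.4] Tt [-0.028  0.433 -0.003] Ft [ 1.3 -2.1 -6.2] w 37.3
cradle [ -8.7  -0.8 112.7]
t 19.5 p [ 0.5414 -0.0454  0.183 ] rpy [-2.637  0.148 -1.911] j [-0.09 -0.24 -0.62  0.67  0.   -1.28] F [-0.2 -2.2  6.6] Tt [ 0.209  0.469 -0.097] Ft [ 1.1 -3.8 -5.8] w 36.9
cradle [ -8.5  -0.8 112.2]
t 19.5 p [ 0.5414 -0.0454  0.183 ] rpy [-2.637  0.148 -1.911] j [-0.09 -0.24 -0.62  0.67  0.   -1.28] F [-0.2 -2.2  6.6] Tt [ 0.209  0.469 -0.097] Ft [ 1.1 -3.8 -5.8] w 36.9
cradle [ -8.5  -0.8 112.2]
```

```bash
cat > q.py <<'E'
from h import *
import json
s=read_state(); T=pose(s); x=Rc.T@T[:3,0]; a=(267-np.degrees(np.arctan2(x[1],x[0])))%360
a=a-360 if a>350 else a
tz=(T[:3,:3].T@s['wrist_torque'])[2]
F=T[:3,:3].T@s['ft_force']
print('ang %.1f tz %.3f Fz %.1f Fxy %.1f %.1f j6 %.2f w %.1f t %.1f'%(a,tz,F[2],F[0],F[1],s['joint_positions'][5],s['width']*85.4,s['t']), 'c',w2c(T[:3,3]).round(1))
open('log.txt','a').write(f'{a} {tz}\n')
E
python3 q.py
python3 -m pendant '[{"delta_pos":[0,0,0.2],"turn":[0,0,0.1],"fingers":30},{"delta_pos":[0,0,0.4],"turn":[0,0,0.2],"fingers":30},{"delta_pos":[0,0,0.6],"turn":[0,0,0.3],"fingers":30}]' >/dev/null; python3 q.py
python3 -m pendant '[{"delta_pos":[0,0,0.2],"turn":[0,0,0.1],"fingers":30},{"delta_pos":[0,0,0.4],"turn":[0,0,0.2],"fingers":30},{"delta_pos":[0,0,0.6],"turn":[0,0,0.3],"fingers":30}]' >/dev/null; python3 q.py
python3 -m pendant '[{"delta_pos":[0,0,0.2],"turn":[0,0,0.1],"fingers":30},{"delta_pos":[0,0,0.4],"turn":[0,0,0.2],"fingers":30},{"delta_pos":[0,0,0.6],"turn":[0,0,0.3],"fingers":30}]' >/dev/null; python3 q.py
python3 -m pendant '[{"delta_pos":[0,0,0.2],"turn":[0,0,0.1],"fingers":30}]' >/dev/null; python3 q.py
python3 -m pendant '[{"delta_pos":[0,0,0.2],"turn":[0,0,0.1],"fingers":30}]' >/dev/null; python3 q.py
python3 -m pendant '[{"delta_pos":[0,0,0.2],"turn":[0,0,0.1],"fingers":30}]' >/dev/null; python3 q.py
```

```text
ang 14.2 tz -0.097 Fz -5.8 Fxy 1.1 -3.8 j6 -1.28 w 36.9 t 19.5 c [ -8.5  -0.8 112.2]
ang 31.5 tz -0.075 Fz -3.9 Fxy -0.7 -5.3 j6 -0.98 w 37.3 t 19.8 c [ -8.1  -1.  111.7]
ang 48.7 tz -0.101 Fz -3.2 Fxy -1.2 -5.9 j6 -0.68 w 37.5 t 20.1 c [ -7.9  -1.2 111.1]
ang 65.9 tz -0.102 Fz -3.2 Fxy -1.8 -7.4 j6 -0.38 w 37.2 t 20.4 c [ -7.7  -1.5 110.6]
ang 71.6 tz -0.088 Fz -3.4 Fxy -3.6 -6.1 j6 -0.28 w 37.2 t 20.5 c [ -7.6  -1.6 110.4]
ang 77.3 tz -0.048 Fz -2.7 Fxy -4.0 -7.2 j6 -0.18 w 37.0 t 20.6 c [ -7.6  -1.7 110.2]
ang 83.1 tz -0.058 Fz -3.3 Fxy -4.9 -8.0 j6 -0.08 w 37.5 t 20.7 c [ -7.6  -1.9 110. ]
```

```bash

python3 -m pendant '[{"delta_pos":[-0.4,-0.7,0.15],"turn":[0,0,0.08],"fingers":30}]' >/dev/null; python3 q.py
python3 -m pendant '[{"delta_pos":[-0.3,-0.5,0.15],"turn":[0,0,0.08],"fingers":30}]' >/dev/null; python3 q.py
python3 -m pendant '[{"delta_pos":[0,0,0.15],"turn":[0,0,0.08],"fingers":30}]' >/dev/null; python3 q.py
python3 -m pendant '[{"delta_pos":[0,0,0.15],"turn":[0,0,0.08],"fingers":30}]' >/dev/null; python3 q.py
python3 -m pendant '[{"delta_pos":[0,0,0.15],"turn":[0,0,0.08],"fingers":30}]' >/dev/null; python3 q.py
python3 -m pendant '[{"delta_pos":[0,0,0.15],"turn":[0,0,0.08],"fingers":30}]' >/dev/null; python3 q.py
```

```text
ang 87.6 tz -0.096 Fz -4.2 Fxy -2.6 -3.3 j6 0.00 w 37.3 t 20.8 c [ -7.5  -2.  109.8]
ang 92.2 tz -0.071 Fz -5.5 Fxy -2.8 -2.0 j6 0.08 w 37.1 t 20.9 c [ -7.5  -2.2 109.6]
ang 96.7 tz 0.005 Fz -4.9 Fxy -3.1 -3.7 j6 0.16 w 37.4 t 21.0 c [ -7.5  -2.2 109.5]
ang 101.3 tz -0.008 Fz -5.9 Fxy -3.8 -3.7 j6 0.24 w 37.4 t 21.1 c [ -7.5  -2.3 109.3]
ang 105.9 tz -0.025 Fz -5.6 Fxy -3.9 -3.1 j6 0.32 w 37.5 t 21.2 c [ -7.5  -2.4 109.2]
ang 110.5 tz -0.061 Fz -5.2 Fxy -4.2 -2.6 j6 0.40 w 37.5 t 21.3 c [ -7.6  -2.5 109. ]
```

```bash

python3 -m pendant '[{"delta_pos":[0,0,0.15],"turn":[0,0,0.08],"fingers":30}]' >/dev/null; python3 q.py
python3 -m pendant '[{"delta_pos":[0,0,0.15],"turn":[0,0,0.08],"fingers":30}]' >/dev/null; python3 q.py
python3 -m pendant '[{"delta_pos":[0,0,0.15],"turn":[0,0,0.08],"fingers":30}]' >/dev/null; python3 q.py
python3 -m pendant '[{"delta_pos":[0,0,0.15],"turn":[0,0,0.08],"fingers":30}]' >/dev/null; python3 q.py
python3 -m pendant '[{"delta_pos":[0,0,0.15],"turn":[0,0,0.08],"fingers":30}]' >/dev/null; python3 q.py
python3 -m pendant '[{"delta_pos":[0,0,0.15],"turn":[0,0,0.08],"fingers":30}]' >/dev/null; python3 q.py
```

```text
ang 115.1 tz -0.036 Fz -5.4 Fxy -4.8 -2.7 j6 0.48 w 37.4 t 21.4 c [ -7.6  -2.6 108.9]
ang 119.7 tz -0.041 Fz -5.7 Fxy -6.2 -3.3 j6 0.56 w 36.9 t 21.5 c [ -7.7  -2.7 108.7]
ang 124.3 tz -0.069 Fz -5.0 Fxy -4.7 -4.2 j6 0.64 w 37.1 t 21.6 c [ -7.7  -2.8 108.6]
ang 128.8 tz -0.037 Fz -5.9 Fxy -5.4 -3.7 j6 0.72 w 37.2 t 21.7 c [ -7.8  -2.8 108.4]
ang 133.4 tz -0.035 Fz -5.5 Fxy -5.0 -3.8 j6 0.80 w 37.4 t 21.8 c [ -7.8  -2.9 108.3]
ang 138.0 tz -0.039 Fz -7.0 Fxy -6.3 -3.0 j6 0.88 w 37.5 t 21.9 c [ -7.9  -2.9 108.1]
```

```bash

python3 -m pendant '[{"delta_pos":[-0.2,0,0.15],"turn":[0,0,0.08],"fingers":30}]' >/dev/null; python3 q.py
python3 -m pendant '[{"delta_pos":[-0.2,0,0.15],"turn":[0,0,0.08],"fingers":30}]' >/dev/null; python3 q.py
python3 -m pendant '[{"delta_pos":[0,0,0.15],"turn":[0,0,0.08],"fingers":30}]' >/dev/null; python3 q.py
python3 -m pendant '[{"delta_pos":[0,0,0.15],"turn":[0,0,0.08],"fingers":30}]' >/dev/null; python3 q.py
python3 -m pendant '[{"delta_pos":[0,0,0.15],"turn":[0,0,0.08],"fingers":30}]' >/dev/null; python3 q.py
python3 -m pendant '[{"delta_pos":[0,0,0.15],"turn":[0,0,0.08],"fingers":30}]' >/dev/null; python3 q.py
```

```text
ang 142.6 tz -0.044 Fz -6.6 Fxy -5.2 -2.8 j6 0.96 w 37.2 t 22.0 c [ -8.   -3.  107.9]
ang 147.2 tz -0.044 Fz -7.3 Fxy -4.1 -2.0 j6 1.04 w 37.2 t 22.1 c [ -8.1  -3.1 107.7]
ang 151.8 tz -0.086 Fz -7.6 Fxy -5.0 -2.1 j6 1.12 w 37.5 t 22.2 c [ -8.2  -3.1 107.6]
ang 156.4 tz -0.038 Fz -7.4 Fxy -5.1 -2.2 j6 1.20 w 37.7 t 22.3 c [ -8.2  -3.1 107.4]
ang 160.9 tz -0.064 Fz -9.1 Fxy -5.1 -2.0 j6 1.28 w 37.1 t 22.4 c [ -8.3  -3.1 107.3]
ang 165.5 tz -0.098 Fz -9.4 Fxy -5.0 -1.7 j6 1.36 w 36.8 t 22.5 c [ -8.3  -3.1 107.1]
```

```bash

python3 -m pendant '[{"delta_pos":[-0.2,0,0],"turn":[0,0,0.08],"fingers":30}]' >/dev/null; python3 q.py
python3 -m pendant '[{"delta_pos":[0,0,0.1],"turn":[0,0,0.08],"fingers":30}]' >/dev/null; python3 q.py
python3 -m pendant '[{"delta_pos":[0,0,0.15],"turn":[0,0,0.08],"fingers":30}]' >/dev/null; python3 q.py
python3 -m pendant '[{"delta_pos":[0,0,0.15],"turn":[0,0,0.08],"fingers":30}]' >/dev/null; python3 q.py
```

```text
ang 170.1 tz -0.085 Fz -8.0 Fxy -4.5 -0.7 j6 1.44 w 37.1 t 22.6 c [ -8.4  -3.1 107.1]
ang 174.7 tz -0.154 Fz -7.9 Fxy -3.3 -0.2 j6 1.52 w 37.3 t 22.7 c [ -8.5  -3.1 106.9]
ang 179.3 tz -0.103 Fz -8.1 Fxy -4.4 -0.1 j6 1.60 w 37.6 t 22.8 c [ -8.5  -3.1 106.8]
ang 183.8 tz -0.075 Fz -8.9 Fxy -4.3 -0.5 j6 1.68 w 37.3 t 22.9 c [ -8.5  -3.  106.6]
```

```bash

python3 -m pendant '[{"delta_pos":[0,0,0.15],"turn":[0,0,0.08],"fingers":30}]' >/dev/null; python3 q.py
python3 -m pendant '[{"delta_pos":[0,0,0.1],"turn":[0,0,0.08],"fingers":30}]' >/dev/null; python3 q.py
python3 -m pendant '[{"delta_pos":[0,0,0.15],"turn":[0,0,0.08],"fingers":30}]' >/dev/null; python3 q.py
python3 -m pendant '[{"delta_pos":[0,0,0.1],"turn":[0,0,0.08],"fingers":30}]' >/dev/null; python3 q.py
python3 -m pendant '[{"delta_pos":[0,0,0.1],"turn":[0,0,0],"fingers":30}]' >/dev/null; python3 q.py
python3 -m pendant '[{"delta_pos":[0,0,0],"turn":[0,0,0],"fingers":30}]' >/dev/null; python3 q.py
```

```text
ang 188.4 tz -0.181 Fz -9.1 Fxy -4.1 -0.3 j6 1.76 w 37.6 t 23.0 c [ -8.6  -3.  106.5]
ang 193.0 tz -0.063 Fz -9.2 Fxy -4.3 -0.5 j6 1.84 w 37.4 t 23.1 c [ -8.7  -2.9 106.4]
ang 197.6 tz -0.161 Fz -10.6 Fxy -4.9 -0.7 j6 1.92 w 37.0 t 23.2 c [ -8.8  -2.9 106.2]
ang 202.2 tz -0.110 Fz -9.1 Fxy -4.6 -0.5 j6 2.00 w 37.0 t 23.3 c [ -8.9  -2.9 106.1]
ang 202.1 tz 0.126 Fz -10.9 Fxy -5.0 0.1 j6 2.00 w 37.2 t 23.4 c [ -8.9  -2.9 106.1]
ang 202.0 tz 0.127 Fz -10.2 Fxy -4.0 -0.6 j6 2.00 w 37.1 t 23.5 c [ -8.9  -2.9 106.1]
```

```bash

python3 -m pendant '[{"delta_pos":[-0.1,0,0.1],"turn":[0,0,0.08],"fingers":30}]' >/dev/null; python3 q.py
python3 -m pendant '[{"delta_pos":[-0.1,0,0.1],"turn":[0,0,0.08],"fingers":30}]' >/dev/null; python3 q.py
python3 -m pendant '[{"delta_pos":[0,0,0.15],"turn":[0,0,0.08],"fingers":30}]' >/dev/null; python3 q.py
python3 -m pendant '[{"delta_pos":[0,0,0.1],"turn":[0,0,0.08],"fingers":30}]' >/dev/null; python3 q.py
python3 -m pendant '[{"delta_pos":[0,0,0.15],"turn":[0,0,0.08],"fingers":30}]' >/dev/null; python3 q.py
python3 -m pendant '[{"delta_pos":[0,0,0.15],"turn":[0,0,0.08],"fingers":30}]' >/dev/null; python3 q.py
python3 - <<'E'
import numpy as np
from scipy.optimize import curve_fit
d=np.loadtxt('log.txt'); a,t=d.T; t=-t; k=(t>-.05)&(a>20); a,t=a[k],t[k]
f=lambda a,b,a0,s: b+s*np.maximum(a-a0,0)
for k in (a>0,a>95):
    p,c=curve_fit(f,a[k],t[k],[.05,165,.003]); print(p,np.sqrt(np.diag(c)))
f2=lambda a,b,a0: b+.24/90*np.maximum(a-a0,0)
for k in (a>0,a>95):
    p,c=curve_fit(f2,a[k],t[k],[.05,165]); print(p,np.sqrt(np.diag(c)))
E
```

```text
ang 206.6 tz -0.122 Fz -10.4 Fxy -3.7 -1.1 j6 2.08 w 37.2 t 23.6 c [ -9.   -2.9 106. ]
ang 211.3 tz -0.151 Fz -10.0 Fxy -3.7 -1.3 j6 2.16 w 37.2 t 23.7 c [ -9.1  -2.8 105.8]
ang 215.9 tz -0.192 Fz -11.0 Fxy -3.7 -0.5 j6 2.24 w 37.4 t 23.8 c [ -9.2  -2.8 105.7]
ang 220.5 tz -0.167 Fz -10.3 Fxy -3.6 -0.0 j6 2.32 w 37.1 t 23.9 c [ -9.2  -2.7 105.6]
ang 225.1 tz -0.207 Fz -11.8 Fxy -3.6 -1.1 j6 2.40 w 37.4 t 24.0 c [ -9.3  -2.6 105.4]
ang 229.6 tz -0.234 Fz -11.7 Fxy -4.3 -0.7 j6 2.48 w 37.3 t 24.1 c [ -9.4  -2.6 105.3]
[5.51318242e-02 1.54454117e+02 1.93179542e-03] [7.08036636e-03 8.88696027e+00 3.50728147e-04]
[3.45080911e-02 1.39224534e+02 1.79826215e-03] [9.55843714e-03 9.32284772e+00 2.55902691e-04]
[5.65675083e-02 1.67423079e+02] [0.00689923 4.26245355]
[3.98083672e-02 1.59478176e+02] [0.00883899 4.53873   ]
```

```bash

python3 -m pendant '[{"delta_pos":[0,0,0.1],"turn":[0,0,0.08],"fingers":30}]' >/dev/null; python3 q.py
python3 -m pendant '[{"delta_pos":[-0.1,0,0.1],"turn":[0,0,0.08],"fingers":30}]' >/dev/null; python3 q.py
python3 -m pendant '[{"delta_pos":[0,0,0.15],"turn":[0,0,0.08],"fingers":30}]' >/dev/null; python3 q.py
python3 -m pendant '[{"delta_pos":[0,0,0.1],"turn":[0,0,0.08],"fingers":30}]' >/dev/null; python3 q.py
python3 - <<'E'
import numpy as np
from scipy.optimize import curve_fit
d=np.loadtxt('log.txt'); a,t=d.T; t=-t; k=(t>-.05)&(a>20); a,t=a[k],t[k]
f=lambda a,b,a0,s: b+s*np.maximum(a-a0,0)
p,c=curve_fit(f,a,t,[.05,165,.003]); print(p,np.sqrt(np.diag(c)))
f1=lambda a,a0,s: f(a,.055,a0,s)
p,c=curve_fit(f1,a,t,[165,.003]); print(p,np.sqrt(np.diag(c)))
f2=lambda a,b,a0: b+.24/90*np.maximum(a-a0,0)
p,c=curve_fit(f2,a,t,[.05,165]); print(p,np.sqrt(np.diag(c)))
E
```

```text
ang 234.2 tz -0.256 Fz -11.8 Fxy -2.9 -0.4 j6 2.56 w 37.1 t 24.2 c [ -9.4  -2.5 105.2]
ang 238.8 tz -0.182 Fz -11.7 Fxy -2.9 -0.6 j6 2.64 w 37.2 t 24.3 c [ -9.5  -2.4 105.1]
ang 243.4 tz -0.200 Fz -11.9 Fxy -3.8 -1.4 j6 2.72 w 37.4 t 24.4 c [ -9.5  -2.3 104.9]
ang 248.0 tz -0.291 Fz -11.3 Fxy -2.5 -0.3 j6 2.80 w 37.1 t 24.5 c [ -9.6  -2.2 104.8]
[5.51318239e-02 1.55854930e+02 2.03036347e-03] [7.31771881e-03 7.88511606e+00 2.63848572e-04]
[1.55790004e+02 2.03036347e-03] [6.93217401e+00 2.60530674e-04]
[5.65675084e-02 1.69153401e+02] [0.00716433 4.10388503]
```

```bash

python3 -m pendant '[{"delta_pos":[0,0,0.1],"turn":[0,0,0.08],"fingers":30}]' >/dev/null; python3 q.py
python3 -m pendant '[{"delta_pos":[0,0,-0.3],"turn":[0,0,0],"fingers":70},{"delta_pos":[0,0,-0.3],"turn":[0,0,0],"fingers":70},{"delta_pos":[0,0,-0.3],"turn":[0,0,0],"fingers":70},{"delta_pos":[0,0,-0.3],"turn":[0,0,0],"fingers":70},{"delta_pos":[0,0,-20],"turn":[0,0,0],"fingers":70},{"delta_pos":[0,0,-60],"turn":[0,0,0],"fingers":70},{"delta_pos":[0,0,-105],"turn":[0,0,0],"fingers":70},{"delta_pos":[0,0,-105],"turn":[0,0,0],"fingers":70},{"delta_pos":[0,0,-105],"turn":[0,0,0],"fingers":70}]' >/dev/null; python3 q.py
python3 - <<'E'
from h import *
T=pose(); C=cam2world('wrist',T); p,d=read_camera('wrist'); q,ds=read_camera('side'); cv2.imwrite('pics/o5.png',np.hstack([cv2.resize(p,(480,300)),cv2.resize(q[150:380,200:440],(313,300))]))
yy,xx=np.mgrid[:400,:640]; px=np.c_[xx.ravel(),yy.ravel()]; V=(cloud('wrist',px,d,C)-cr)@Rc*1000
K=V[(V[:,2]>126)&(V[:,2]<145)&(np.hypot(V[:,0]+10,V[:,1])<35)]; print('knob',len(K),np.median(K,0),cv2.minAreaRect(K[:,:2].astype(np.float32)))
Q=V[(V[:,2]>43)&(V[:,2]<54)&(abs(V[:,0])<75)&(abs(V[:,1])<40)]; print('cheese',len(Q),np.percentile(Q,[1,50,99],axis=0).round(1))
Ws=cloud('side',px,ds,cam2world('side')); W0=np.load('pics/sideW.npy').reshape(-1,3)
for nm,u,v in(('mill',346,190),): print(nm,W0[v*640+u].round(3),Ws[v*640+u].round(3))
E
```

```text
ang 252.5 tz -0.291 Fz -11.5 Fxy -3.4 -0.3 j6 2.88 w 37.0 t 24.6 c [ -9.6  -2.2 104.7]
ang 252.4 tz 0.015 Fz 0.6 Fxy 0.0 0.5 j6 2.87 w 69.9 t 25.5 c [ -8.   -2.4 210.1]
knob 1705 [ -5.88220628  -0.47391124 133.5903842 ] ((-7.785643577575684, -0.6016445159912109), (37.157615661621094, 37.4037971496582), 14.928095817565918)
cheese 2599 [[-67.  -26.1  46.9]
 [ 25.1  10.2  49.1]
 [ 51.8  28.   53.7]]
mill [0.732 0.165 0.141] [0.731 0.165 0.141]
```

View pics/o5.png

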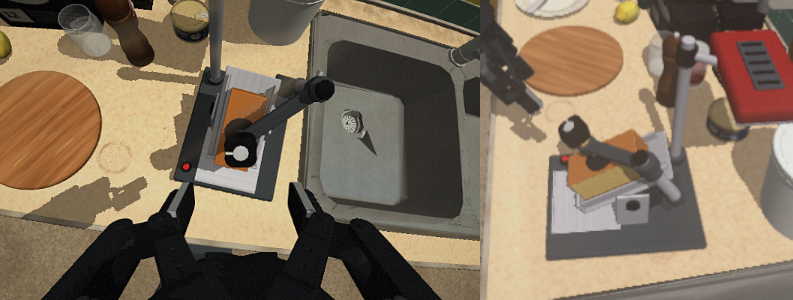

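The wrist view shows the clamp closed over the cheese, with the knob at (240,152). The cheese end is still against the lip and the mill and jar are standing. The robot touches nothing, so I'm handing it in.

```bash
python3 -c "
from plant import *
print(sign_off())"
```

```text
the job is handed in; nothing more can be done
None
```

The raclette melter is set up and I handed the job in after about 26 s of the 72 s. No verdict was reported.

- **Cheese:** It lies flat in the cradle, top about 49 mm above the tray, yaw 0.2°. I slid it down until it pushed back with about 7 N at the lip, and its end did not move during clamping. The wrist camera puts the cheese about 2 mm up from the nominal seat. The base plate's front edge reads 2 mm off the same way, so I took that as camera calibration, not a gap.
- **Clamp arm:** I pushed it in until it stopped moving, with the force rising to 14 N.
- **Knob:** I turned it 252° clockwise in one grip. The torque signal was noisy: fits put the touch between about 156° and 169°, and I took 162°. The extra turn is therefore a quarter turn to within about 7°. The last torque reading was 0.29 N m against the expected 0.3. Afterwards the camera showed the knob turned as commanded and 8.2 mm lower, where 252° should give 8.4 mm.
- **Bystanders:** The mill measured the same position as at the start. The jar I only checked by eye in the last picture, where it was standing. The gripper was open and clear, with wrist forces near zero.

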